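Level the appliance shelf

TASK

Slide the spirit level up out of its slot in the rack, stand it on its long narrow edge on the appliance shelf, lying along the shelf's length with the vial up, and let go of it. Then turn the shelf's screw foot by its wing until the bubble rests centred between the two lines, and finally press the level straight down on the shelf with about 10 newtons and finish while still pressing, with the bubble still centred. Leave the chopping board, the mug and the jar as they are.

Things in the scene. Friction and masses are not known exactly. Their poses are not given: they have to be found in the camera images.
- level: Slim aluminium spirit level, black end caps, standing on its long narrow edge in either slot of the rack: 160 mm long (y), 18 mm thick (x; grip across this from above), 50 mm tall (z), 240 to 330 g, origin at the centre of its underside. 28 mm of it shows above the slot's walls. In the middle of its top edge a 56 mm green vial with a 14 mm white bubble and two black lines, 19 mm apart inside.
- bubble (a joint): Bubble's middle along the level, in m: 0 is centred between the lines, positive toward the level's +y end, stops at +-0.020. It drifts to the higher end, 0.5 mm per milliradian of slope, and takes about 1.5 s to settle. It is wholly between the lines within +-2.5 mm.
- rack: Fixed dark wooden rack, 125 mm (x) by 190 mm (y), origin at the centre of its underside. Two slots along y, open at the ends, centred at x = -32.5 and +32.5 mm, each 22 mm wide, between 6 mm walls whose tops are 30 mm above the worktop. Things in a slot stand 8 mm above the worktop.
- shelf_top (a point): Centre of the top of the low wooden appliance shelf: 320 mm long (y, toward the screw foot), 180 mm deep (x), 18 mm thick, z normal to it, about 70 mm above the worktop. The foot is on its centre line at y = +125 mm. With the level's centre at about y = -30 mm the wing can be turned freely. It slopes only along y, foot end 9 to 27 milliradians low at first; pressing does not change the slope.
- shelf: The same shelf: axes as shelf_top, origin on the pivot over its two fixed feet at the -y end, on the underside, 125 mm from the centre.
- foot_grip (a point): Middle of the black wing on top of the screw foot, on its upright axis, 110 mm above the worktop, turning with it. The wing is a bar 46 mm long (y), 14 mm thick (x; grip across this), 92 to 122 mm above the worktop. Clockwise from above raises that end of the shelf: 12 milliradians (6 mm of bubble) per radian. It needs 0.7 to 2.3 rad, at times two grasps, stays where left; friction 0.15 N m.
- board: Bystander: small light wooden chopping board, 170 by 75 mm and 16 mm thick, standing on its long edge in the rack's other slot, plain (no vial). Origin at the centre of its underside. Leave it alone.
- mug: Bystander: white mug, 80 mm across, 90 mm tall, beyond the shelf and the rack. Origin at its foot's centre. Leave it alone.
- jar: Bystander: glass jar, 60 mm across, 85 mm tall, near the robot on its right. Origin at its foot's centre. Leave it alone.

How it is judged:
On the way, in this order (a step that is already met when the one before it is completed fails the run):
1. the level is slid up out of the rack, held by the fingers, its underside 30 mm above the rack's walls (z of level in the frame of rack above 0.06 m and contact force between the fingers and level above 1 N), for 0.1 s.
2. the level stands on the shelf along its length, let go, and shows the slope (bubble more than 3.3 mm off centre) (contact force between level and shelf above 0.8 N and angle between level's own z axis and vertical below 0.1 rad and angle between the y axis of level and the y axis of shelf, either way round below 0.15 rad and contact force between the fingers and level below 0.1 N and (value of joint bubble below -0.0033 m or value of joint bubble above 0.0033 m)), for 0.3 s.
3. the foot is turned until the bubble rests centred between the lines, the level standing free on the shelf (contact force between level and shelf above 0.8 N and angle between level's own z axis and vertical below 0.1 rad and angle between the y axis of level and the y axis of shelf, either way round below 0.15 rad and value of joint bubble between -0.0027 and 0.0027 m and contact force between the fingers and level below 0.1 N), for 0.5 s.
At the end, for the whole second after the job is handed in: The fingers press the level on the shelf (6.5 to 40 N between level and shelf, its weight included), the level upright within 0.1 rad and along the shelf within 0.15 rad, at rest, bubble within 2.7 mm of centre, through the last second (angle between level's own z axis and vertical below 0.1 rad and angle between the y axis of level and the y axis of shelf, either way round below 0.15 rad and value of joint bubble between -0.0027 and 0.0027 m and contact force between level and shelf between 6.5 and 40 N and contact force between the fingers and level above 2 N and linear speed of level below 0.01 m/s); the arm keeps its last pose, push and grip.
It fails at once if the level is tipped over (0.6 rad) (angle between level's own z axis and vertical above 0.6 rad).
It fails at once if the chopping board is moved more than 25 mm (distance of board from where it was at the start of the episode above 0.025 m).
It fails at once if the mug is moved more than 25 mm (distance of mug from where it was at the start of the episode above 0.025 m).
It fails at once if the jar is moved more than 25 mm (distance of jar from where it was at the start of the episode above 0.025 m).
It also fails if it takes over 67 s, if anything falls off the work surface, if the arm or the gripper's body presses on something with over 40 N, if the wrist force passes 120 N, or if a joint passes its speed limit or range.

ROBOT

A 6-joint arm with a two-finger parallel gripper is mounted at the origin on the work surface. World frame = base frame: x ahead of the robot, y to its left, z up, the work surface at z = 0. Lengths are in m, angles in rad, forces in N, time in s.
With the tool pointing down it reaches from about 0.225 to 0.875 m from the base axis. Payload 3.4 kg.
Tool frame: the origin (TCP) lies at the very end of the fingers, on their centre line; the grasp point (between the pads) lies 19 mm behind it; z points along the fingers, y is the direction in which the jaws open and shut (so a half turn about z gives the same grasp; the last joint's range is limited). The gripper opens to 85 mm and grips with 20 to 120 N. Pads are 22 mm wide; open, the fingers measure 114 mm over their backs; the gripper's body (76 mm by 85 mm) begins 54 mm behind the grasp point. The pads swing forward as they close: fully open they stand 13 mm farther back than shut.
Start: joints at [-1.407, 0.276, 1.505, -0, 1.361, -0.121], TCP at [0.162, -0.552, 0.231] pointing down, gripper open.
Joint ranges: [-2.89, 2.89], [-0.75, 2.08], [0.22, 2.7], [-1.18, 4.32], [0.11, 2.71], [-2.7, 2.7]. Speed limits (rad/s): [2.57, 2.57, 3.14, 3.14, 3.14, 3.14].

INTERFACE

Orientations are given as a unit quaternion [w, x, y, z].
In Python, from rig import get_state, get_image, calibration, sign_off gives the robot as it stands. The module is installed in compiled form; this text tells all that it offers.
- The arm moves only by the tool drive_tool, never from a script. Its argument "targets" is one flat list of numbers, 7 for each row, row after row: the turn, a rotation vector about the tool's x, y, z in degrees, then the shift along the tool's x, y, z in mm, then the opening, from 0 (shut) to 1 (fully open). In form: [wx, wy, wz, tx, ty, tz, fingers, wx, wy, wz, tx, ty, tz, fingers, ...]. A call has 1 to 12 rows; each row shifts and turns the commanded pose from where the row before left it, along the tool's axes as they then stand; what a row does not reach is not made up. A row lasts 1/8 s, in which the tool goes at most 62.5 mm and 10.7 degrees, less where a joint would pass 70% of its speed; a pose out of reach is approached as far as the arm can. A call is refused whole if a number of a shift passes 62.5 or a number of a turn 10.7, either way. A call with a gripper value outside its range is refused whole. The fingers move at their own pace and stop on an object; "grip_force" is the grip in N (left out, the last holds). Time passes only in rows, so rows that do not move let the fingers close. It gives the time, the measured TCP pose, the force and the opening at its end, in the units of the state.
- get_state(): the state, without advancing time (a new reading comes with each control period).
- get_image(name): name is "scene" or "top"; returns the picture (420x560x3 uint8, red, green, blue); there is no depth.
- calibration(name): a dict with "mtx" (3x3 intrinsics, pixels), "world_to_cam" (4x4, takes a point from world to camera coordinates). Camera axes: x right, y down, z forward; pixel columns grow to the right and rows downward; lengths in m; the calibration is good to about 2 mm. A picture is of the moment at which its call begins. calibration takes no time and is no camera call.
- sign_off(): hands the job in, once; it reports no verdict.
The state is a dict: "clock": time; "qpos": joint angles; "qd": joint speeds; "effort": joint torques, N m; "position": TCP position; "ee_rot": TCP orientation; "contact_force": force on the tool from outside, world axes, zero at the start; "moment": the same for the moment, N m; "width": finger opening in m.
Only numpy, scipy, OpenCV 4.12 (cv2) and the standard library are available. Lean on these libraries where they do the work, as an engineer would, in place of code of your own. Each camera call takes 0.05 s, during which the arm holds its last target.

## Working session

There is one attempt and no reset: what is moved stays moved. The work goes in short steps, Python scripts to look and compute and a tool call to move; the robot and the scene stay as the last step left them, time stands still between calls to the robot, and variables do not carry over. Pictures are saved under pics/ and viewed, and the job is handed in when it is done.

Besides the shell and the picture viewer there is one more tool, called after "Request:" by a JSON object that holds its "fn" and its "kwargs", one argument or row to a line. drive_tool: Moves the arm, as the interface text tells. Its arguments: {"type":"object","properties":{"targets":{"type":"array"},"grip_force":{"type":"number"}},"required":["targets"]}

```bash
mkdir -p pics; cat > h.py <<'E'
import numpy as np, cv2
from rig import *
def snap(n,f):
    im=get_image(n); cv2.imwrite('pics/'+f,im[:,:,::-1]); return im
def ray(n,uv):
    c=calibration(n); K=np.array(c['mtx']); T=np.array(c['world_to_cam'])
    d=np.linalg.solve(K,[uv[0],uv[1],1.]); R=T[:3,:3]
    return -R.T@T[:3,3], R.T@d
def onz(n,uv,z):
    o,d=ray(n,uv); return o+d*(z-o[2])/d[2]
def proj(n,p):
    c=calibration(n); q=np.array(c['world_to_cam'])@np.append(p,1); q=np.array(c['mtx'])@q[:3]; return q[:2]/q[2]
E
python3 - <<'E'
from h import *
print(get_state())
snap('scene','s0.png');snap('top','t0.png')
for n in('scene','top'): print(calibration(n))
E
```

```text
{'clock': 0.0, 'qpos': array([-1.40704404e+00,  2.76567336e-01,  1.50617331e+00,  1.15425582e-05,
        1.36068310e+00, -1.20950772e-01]), 'qd': array([ 2.24272847e-03, -1.22525678e-03,  1.21009997e-03, -5.23517790e-04,
        6.84971918e-04,  4.01859137e-05]), 'effort': array([ 1.64045182e-04, -4.16766572e+01, -2.45802712e+01, -3.77237177e-05,
        1.11554601e-02,  1.17246466e-05]), 'position': array([ 0.16143813, -0.55130406,  0.23043947]), 'ee_rot': array([-9.15455831e-04,  9.89884876e-01,  1.41869993e-01, -1.39498989e-05]), 'contact_force': array([-0.04264959,  0.75981729, -0.18796057]), 'moment': array([ 0.06096696, -0.007832  ,  0.04868782]), 'width': 0.08555719006206984}
{'mtx': array([[413.90529088,   0.        , 279.48313084],
       [  0.        , 413.90529088, 207.5866169 ],
       [  0.        ,   0.        ,   1.        ]]), 'world_to_cam': array([[ 0.08964563,  0.99577841, -0.01972351, -0.04522962],
       [ 0.66843906, -0.07483381, -0.73999265, -0.26743172],
       [-0.73834469,  0.05315314, -0.67232571,  1.38829048],
       [ 0.        ,  0.        ,  0.        ,  1.        ]])}
{'mtx': array([[433.5694772 ,   0.        , 282.00573776],
       [  0.        , 433.5694772 , 207.53701632],
       [  0.        ,   0.        ,   1.        ]]), 'world_to_cam': array([[-0.01605155, -0.99982625, -0.0094768 ,  0.00598754],
       [-0.99498279,  0.01690843, -0.09860706,  0.54770241],
       [ 0.09875017,  0.00784646, -0.99508132,  0.99713433],
       [ 0.        ,  0.        ,  0.        ,  1.        ]])}
```

View pics/s0.png

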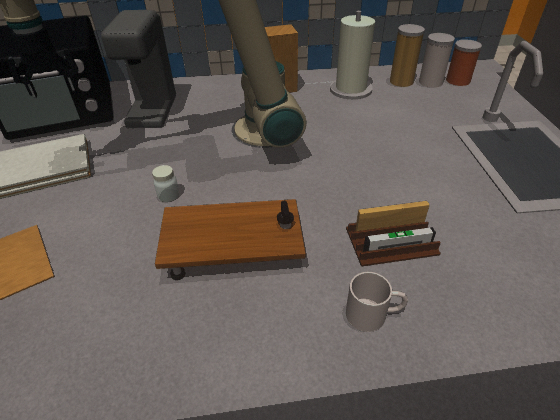

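View pics/t0.png

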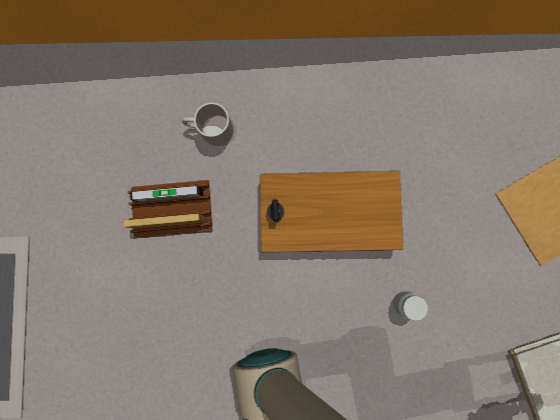

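The top view shows the level in the far slot at about (167,193), the board at (163,221), the shelf across (262..402, 171..251), the wing at (276,211), the mug at (211,120) and the jar at (412,307). I'll zoom in to measure.

```bash
python3 - <<'E'
from h import *
im=cv2.imread('pics/t0.png')
a=cv2.resize(im[165:255,115:225],None,fx=7,fy=6.6,interpolation=cv2.INTER_CUBIC); 
cv2.imwrite('pics/t0a.png',cv2.resize(im[165:250,115:225],(770,595),interpolation=cv2.INTER_CUBIC))
cv2.imwrite('pics/t0b.png',cv2.resize(im[160:265,255:415],(800,525),interpolation=cv2.INTER_CUBIC))
hsv=cv2.cvtColor(im,cv2.COLOR_BGR2HSV)
g=cv2.inRange(hsv,(50,100,50),(85,255,255)); g[:,:120]=0;g[:,220:]=0
ys,xs=np.nonzero(g); print('green',xs.mean(),ys.mean(),xs.min(),xs.max(),len(xs))
print(cv2.minAreaRect(np.c_[xs,ys].astype(np.float32)))
# silver+green body
sub=np.zeros_like(g); sub[180:207,125:212]=1
m=((im.min(2)>120)&(sub>0)).astype(np.uint8)
m|=((g>0)&(sub>0)).astype(np.uint8)
c=max(cv2.findContours(m,0,2)[0],key=cv2.contourArea); r=cv2.minAreaRect(c); print('lev',r)
print([onz('top',p,.058) for p in cv2.boxPoints(r)])
# shelf
w=cv2.inRange(hsv,(5,80,60),(20,255,255)); w[:,:250]=0;w[:,415:]=0;w[:160]=0;w[260:]=0
c=max(cv2.findContours(w,0,2)[0],key=cv2.contourArea); r=cv2.minAreaRect(c); print('shelf',r)
print([onz('top',p,.07) for p in cv2.boxPoints(r)], onz('top',r[0],.07))
k=((im.max(2)<50)).astype(np.uint8); k[:,:262]=0;k[:,290:]=0;k[:190]=0;k[228:]=0
c=max(cv2.findContours(k,0,2)[0],key=cv2.contourArea); r=cv2.minAreaRect(c); print('wing',r,cv2.boundingRect(c))
E
```

```text
green 163.92727272727274 192.3181818181818 152 175 110
((163.7410888671875, 192.2904052734375), (5.757663249969482, 23.08299446105957), 83.9909896850586)
lev ((164.12298583984375, 192.35244750976562), (7.423930644989014, 64.4614486694336), 84.80557250976562)
[array([0.58755042, 0.34280832, 0.058     ]), array([0.59855646, 0.19450579, 0.058     ]), array([0.58133248, 0.19289399, 0.058     ]), array([0.57034397, 0.34094228, 0.058     ])]
shelf ((330.6588134765625, 211.21278381347656), (79.22960662841797, 142.08236694335938), 89.01223754882812)
[array([0.62395099, 0.04794458, 0.07      ]), array([ 0.62385093, -0.27561549,  0.07      ]), array([ 0.44442391, -0.27093486,  0.07      ]), array([0.44406713, 0.04682546, 0.07      ])] [ 0.53326033 -0.1131419   0.07      ]
wing ((274.70733642578125, 210.6341552734375), (18.74085235595703, 15.305028915405273), 51.34019470214844) (268, 200, 15, 22)
```

View pics/t0a.png

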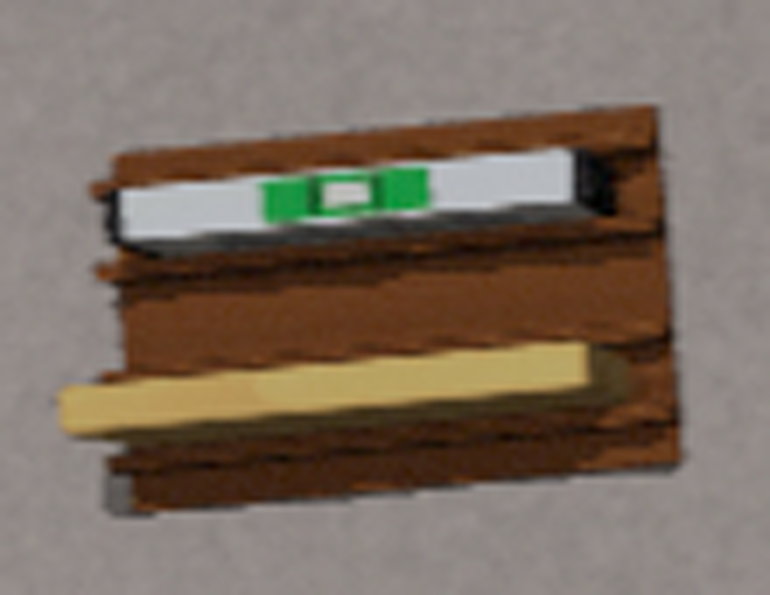

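View pics/t0b.png

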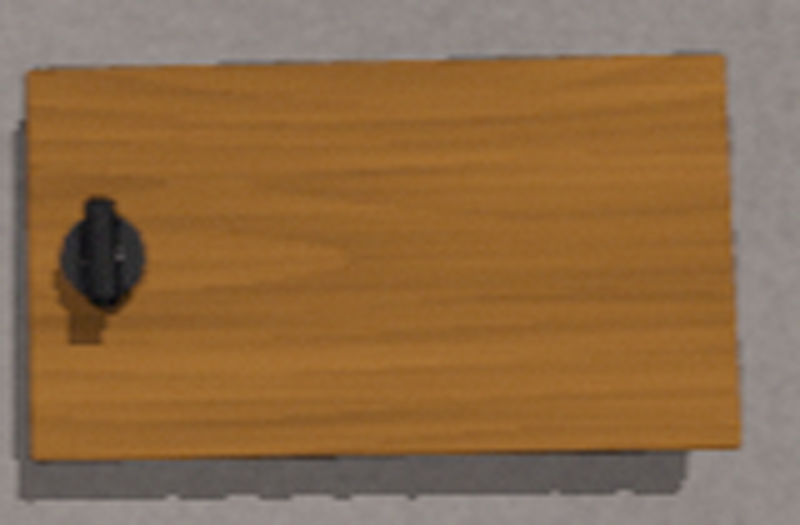

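```bash
cat >> h.py <<'E'
from scipy.spatial.transform import Rotation as R
def delta(pos,yaw_y):
    "total move from the current pose: tool-axes shift (mm) in present orientation, turn about tool z (deg) so tool y is at yaw_y"
    s=get_state(); q=s['ee_rot']; r=R.from_quat([q[1],q[2],q[3],q[0]])
    M=r.as_matrix(); y=np.degrees(np.arctan2(M[1,1],M[0,1]))
    d=(yaw_y-y+180)%360-180
    sh=(M.T@(np.array(pos)-s['position']))*1000
    a=np.radians(yaw_y); T=np.array([[-np.sin(a),np.cos(a),0],[np.cos(a),np.sin(a),0],[0,0,-1]]).T
    T=np.c_[np.cross([np.cos(a),np.sin(a),0],[0,0,-1]),[np.cos(a),np.sin(a),0],[0,0,-1]]
    rv=np.degrees((r.inv()*R.from_matrix(T)).as_rotvec())
    print('pos',s['position'].round(4),'yawy',y.round(2),'shift',sh.round(1),'rv',rv.round(2),'wz if turned',(-d).__round__(2),'F',s['contact_force'].round(2),'w',round(s['width'],4),'t',round(s['clock'],2))
E
python3 - <<'E'
from h import *
f=lambda u,v,ox,oy,k: (ox+(u+.5)/k-.5,oy+(v+.5)/k-.5)
A=lambda u,v,z:onz('top',f(u,v,115,165,7),z)
B=lambda u,v,z:onz('top',f(u,v,255,160,5),z)
print('green ends',A(263,202,.058),A(430,188,.058))
print('level silver: ',A(120,217,.058),A(573,180,.058))
print('rack far edge',A(115,160,.03),A(657,107,.03))
print('shelf', B(27,70,.067),B(723,55,.073),B(33,460,.067),B(740,450,.073))
print('wing', B(98,200,.122),B(107,305,.122), B(85,205,.122),B(112,200,.122))
print('green', onz('top',(163.93,192.3),.058))
im=cv2.imread('pics/s0.png')
cv2.imwrite('pics/s0a.png',cv2.resize(im[190:270,330:450],(780,520),interpolation=cv2.INTER_CUBIC))
cv2.imwrite('pics/s0b.png',cv2.resize(im[190:250,250:330],(800,600),interpolation=cv2.INTER_CUBIC))
delta([.5845,.268,.18],4.25)
E
```

```text
green ends [0.58241653 0.29543668 0.058     ] [0.58611086 0.24036759 0.058     ]
level silver:  [0.57825295 0.34257932 0.058     ] [0.58794906 0.19321395 0.058     ]
rack far edge [0.60150405 0.3546564  0.03      ] [0.61644547 0.17054414 0.03      ]
shelf [0.62266469 0.04573037 0.067     ] [ 0.62287155 -0.27069257  0.073     ] [0.44502563 0.04499312 0.067     ] [ 0.44441583 -0.27064206  0.073     ]
wing [0.55571248 0.01266951 0.122     ] [0.51048767 0.00946875 0.122     ] [0.55364782 0.01828101 0.122     ] [0.55560928 0.00665891 0.122     ]
green [0.58456832 0.26823121 0.058     ]
pos [ 0.1614 -0.5514  0.2305] yawy -73.68 shift [ 636.2 -667.4   51.7] rv [-7.000e-02 -7.000e-02 -7.793e+01] wz if turned -77.93 F [-0.95  0.1   0.03] w 0.0854 t 0.1
```

View pics/s0a.png

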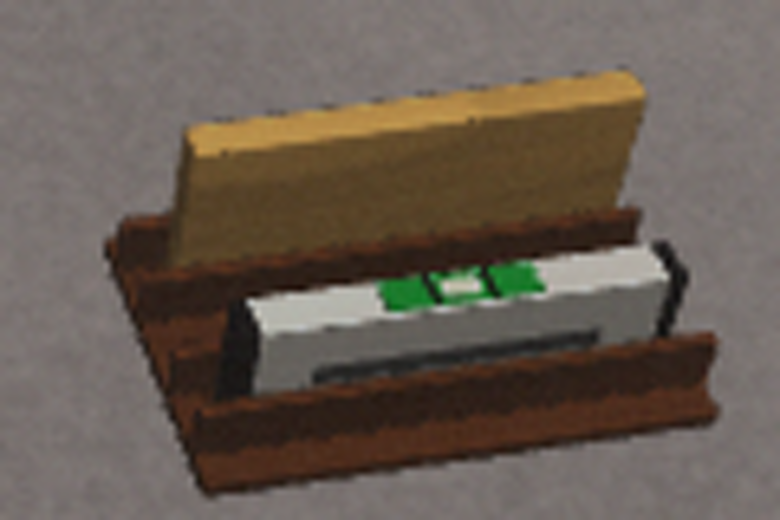

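View pics/s0b.png

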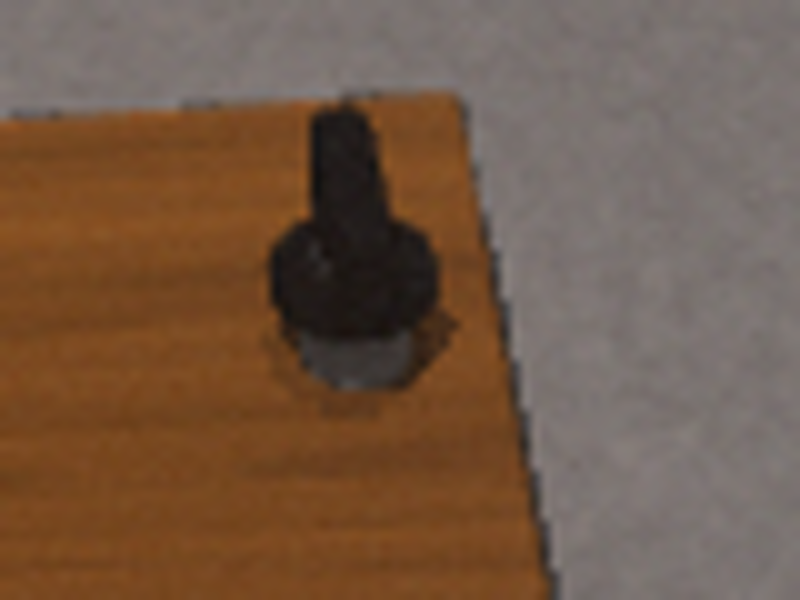

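Request:
{"fn": "drive_tool", "kwargs": {
  "targets": [0,0,0,31.8,-33.4,2,0.5,0,0,0,31.8,-33.4,2,0.5,0,0,0,31.8,-33.4,2,0.5,0,0,0,31.8,-33.4,2,0.5,0,0,0,31.8,-33.4,2,0.5,0,0,0,31.8,-33.4,2,0.5,0,0,0,31.8,-33.4,2,0.5,0,0,0,31.8,-33.4,2,0.5,0,0,0,31.8,-33.4,2,0.5,0,0,0,31.8,-33.4,2,0.5,0,0,0,31.8,-33.4,2,0.5,0,0,0,31.8,-33.4,2,0.5]
}}

```text
clock: 1.6
position: [0.4155, -0.0585, 0.2071]
ee_rot: [0.0, 0.99, 0.142, -0.0]
contact_force: [1.3, -0.3, 0.1]
width: 0.0424
```

Request:
{"fn": "drive_tool", "kwargs": {
  "targets": [0,0,0,31.8,-33.4,2,0.45,0,0,0,31.8,-33.4,2,0.45,0,0,0,31.8,-33.4,2,0.45,0,0,0,31.8,-33.4,2,0.45,0,0,0,31.8,-33.4,2,0.45,0,0,0,31.8,-33.4,2,0.45,0,0,0,31.8,-33.4,2,0.45,0,0,0,31.8,-33.4,2,0.45]
}}

```text
clock: 2.6
position: [0.5845, 0.2692, 0.1906]
ee_rot: [0.0, 0.99, 0.142, -0.0]
contact_force: [0.8, -0.6, 0.0]
width: 0.0382
```

Request:
{"fn": "drive_tool", "kwargs": {
  "targets": [0,0,-9.7,0,0,0,0.45,0,0,-9.7,0,0,0,0.45,0,0,-9.7,0,0,0,0.45,0,0,-9.7,0,0,0,0.45,0,0,-9.7,0,0,0,0.45,0,0,-9.7,0,0,0,0.45,0,0,-9.7,0,0,0,0.45,0,0,-9.7,0,0,0,0.45,0,0,0,0,0,0,0.45]
}}

```text
clock: 3.72
position: [0.584, 0.2678, 0.1907]
ee_rot: [-0.0, 0.683, 0.73, -0.001]
contact_force: [0.3, 0.2, 0.1]
width: 0.0384
```

```bash
python3 - <<'E'
from h import *
delta([.5845,.268,.033],4)
print(get_state()['qpos'])
E
```

```text
pos [0.584  0.2678 0.1907] yawy 3.81 shift [  0.2   0.7 157.7] rv [-0.06  0.02 -0.19] wz if turned -0.19 F [0.29 0.22 0.13] w 0.0384 t 3.73
[ 3.21825882e-01  4.00533886e-01  1.41708518e+00 -1.08814049e-04
  1.32507364e+00  2.55397815e-01]
```

Request:
{"fn": "drive_tool", "kwargs": {
  "targets": [0,0,-0.2,0,0.5,40,0.45,0,0,0,0,0,40,0.45,0,0,0,0,0,35,0.45,0,0,0,0,0,20,0.45,0,0,0,0,0,13,0.45,0,0,0,0,0,8,0.45,0,0,0,0,0,0,0.45]
}}

```text
clock: 4.6
position: [0.5848, 0.2679, 0.0352]
ee_rot: [-0.0, 0.681, 0.732, -0.0]
contact_force: [-0.3, 0.7, 0.4]
width: 0.0386
```

```bash
python3 - <<'E'
from h import *
delta([.5845,.268,.033],4)
a=snap('scene','s1.png');b=snap('top','t1.png')
cv2.imwrite('pics/st1.png',np.vstack([cv2.resize(a[170:270,320:460],(700,300*5//5)),cv2.resize(b[140:260,100:260],(700,300))])[:,:,::-1])
E
```

```text
pos [0.5848 0.2679 0.0352] yawy 4.08 shift [ 0.1 -0.3  2.2] rv [-0.01  0.01  0.08] wz if turned 0.08 F [-0.31  0.75  0.38] w 0.0386 t 4.6
```

View pics/st1.png

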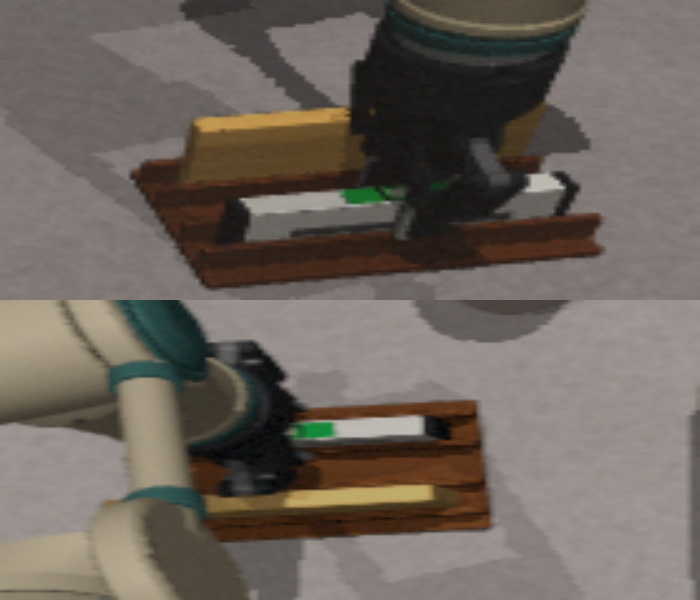

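The fingers straddle the level and the board is clear. I'll grip and lift.

Request:
{"fn": "drive_tool", "kwargs": {
  "targets": [0,0,0,0,0,0,0,0,0,0,0,0,0,0,0,0,0,0,0,0,0,0,0,0,0,0,0,0,0,0,0,0,0,0,0,0,0,0,0,0,-6,0,0,0,0,0,0,-12,0,0,0,0,0,0,-20,0,0,0,0,0,0,-25,0],
  "grip_force": 50
}}

```text
clock: 5.82
position: [0.5843, 0.2677, 0.0985]
ee_rot: [-0.0, 0.681, 0.732, -0.001]
contact_force: [1.0, 0.4, -2.1]
width: 0.017
```

Request:
{"fn": "drive_tool", "kwargs": {
  "targets": [0,0,0,0,0,-25,0,0,0,0,0,0,-25,0,0,0,0,0,0,-20,0,0,0,0,0,0,-7,0,0,0,0,0,0,0,0]
}}

```text
clock: 6.45
position: [0.5847, 0.2679, 0.1754]
ee_rot: [0.0, 0.681, 0.732, 0.0]
contact_force: [0.2, -0.8, -2.0]
width: 0.017
```

```bash
python3 - <<'E'
from h import *
delta([.534,-.1427,.18],0)
a=snap('scene','s2.png');b=snap('top','t2.png')
cv2.imwrite('pics/st2.png',np.vstack([cv2.resize(a[130:270,320:460],(700,300*5//5)),cv2.resize(b[140:260,100:260],(700,300))])[:,:,::-1])
E
```

```text
pos [0.5847 0.2679 0.1754] yawy 4.12 shift [-405.9  -80.1   -4.6] rv [ 0.02 -0.    4.12] wz if turned 4.12 F [ 0.2  -0.81 -1.98] w 0.017 t 6.45
```

View pics/s2.png

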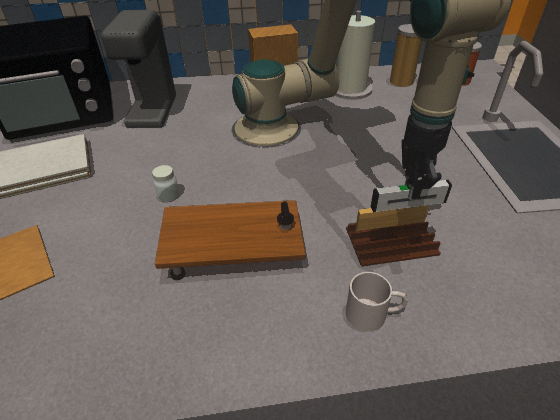

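The level is held at (410,195), upright and clear of the rack; the board is in place. Moving over the shelf.

Request:
{"fn": "drive_tool", "kwargs": {
  "targets": [0,0,0,-20,-4,0,0,0,0,0,-36,-7,0,0,0,0,0,-40,-8,0,0,0,0,0,-45,-9,0,0,0,0,0,-45,-9,0,0,0,0,0,-45,-9,0,0,0,0,0,-45,-9,0,0,0,0,0,-45,-9,0,0,0,0,0,-40,-8,0,0,0,0,2,-29,-5,0,0,0,0,2.1,-16,-3,0,0,0,0,0,0,0,0,0]
}}

```text
clock: 8.05
position: [0.5328, -0.1435, 0.1749]
ee_rot: [-0.0, 0.708, 0.706, -0.0]
contact_force: [0.4, 0.0, -2.5]
width: 0.017
```

Request:
{"fn": "drive_tool", "kwargs": {
  "targets": [0,0,0,0,0,25,0,0,0,0,0,0,25,0,0,0,0,0,0,14,0,0,0,0,0,0,5,0,0,0,0,0,0,0,0]
}}

```text
clock: 8.68
position: [0.5339, -0.1424, 0.1065]
ee_rot: [0.0, 0.707, 0.707, 0.0]
contact_force: [-0.5, -0.4, -2.1]
width: 0.0167
```

```bash
python3 - <<'E'
from h import *
delta([.534,-.1427,.098],0)
a=snap('scene','s3.png');b=snap('top','t3.png')
cv2.imwrite('pics/s3a.png',cv2.resize(a[170:290,140:320],(780,520))[:,:,::-1])
E
```

```text
pos [ 0.5339 -0.1424  0.1065] yawy 0.05 shift [-0.3  0.1  8.5] rv [0.02 0.   0.05] wz if turned 0.05 F [-0.5  -0.37 -2.06] w 0.0167 t 8.68
```

View pics/s3a.png

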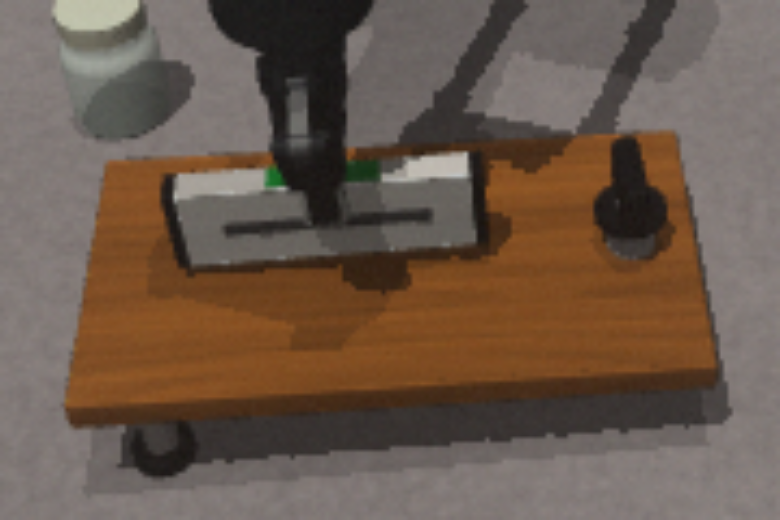

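Close above the shelf. Now small steps down.

Request:
{"fn": "drive_tool", "kwargs": {
  "targets": [0,0,0,0,0,2.5,0,0,0,0,0,0,2.5,0,0,0,0,0,0,0,0]
}}

```text
clock: 9.15
position: [0.5334, -0.1427, 0.1011]
ee_rot: [-0.0, 0.707, 0.707, -0.0]
contact_force: [-0.0, -0.0, -2.2]
width: 0.0168
```

Request:
{"fn": "drive_tool", "kwargs": {
  "targets": [0,0,0,0,0,1,0,0,0,0,0,0,1,0,0,0,0,0,0,0,0]
}}

```text
clock: 9.52
position: [0.5335, -0.1427, 0.0992]
ee_rot: [-0.0, 0.707, 0.707, -0.0]
contact_force: [-0.1, 0.3, -3.1]
width: 0.0165
```

Request:
{"fn": "drive_tool", "kwargs": {
  "targets": [0,0,0,0,0,1,0,0,0,0,0,0,0,0]
}}

```text
clock: 9.78
position: [0.5335, -0.1427, 0.0982]
ee_rot: [-0.0, 0.707, 0.707, -0.0]
contact_force: [0.3, -0.5, -2.2]
width: 0.0172
```

Request:
{"fn": "drive_tool", "kwargs": {
  "targets": [0,0,0,0,0,1,0,0,0,0,0,0,0,0]
}}

```text
clock: 10.02
position: [0.5337, -0.1427, 0.0975]
ee_rot: [0.0, 0.707, 0.707, 0.0]
contact_force: [0.5, 0.7, -1.9]
width: 0.0172
```

Request:
{"fn": "drive_tool", "kwargs": {
  "targets": [0,0,0,0,0,1,0,0,0,0,0,0,0,0]
}}

```text
clock: 10.28
position: [0.5338, -0.1424, 0.0969]
ee_rot: [0.0, 0.707, 0.707, 0.0]
contact_force: [-1.0, 2.4, 3.3]
width: 0.0169
```

Request:
{"fn": "drive_tool", "kwargs": {
  "targets": [0,0,0,0,0,1,0,0,0,0,0,0,0,0]
}}

```text
clock: 10.52
position: [0.5337, -0.1421, 0.096]
ee_rot: [-0.0, 0.707, 0.707, 0.0]
contact_force: [-0.6, 3.8, 5.3]
width: 0.0167
```

Request:
{"fn": "drive_tool", "kwargs": {
  "targets": [0,0,0,0,0,0,0.3,0,0,0,0,0,0,0.5,0,0,0,0,0,0,0.5,0,0,0,0,0,0,0.5,0,0,0,0,0,-15,0.5,0,0,0,0,0,-30,0.5,0,0,0,0,0,-30,0.5,0,0,0,0,0,-30,0.5]
}}

```text
clock: 11.52
position: [0.5337, -0.1428, 0.2024]
ee_rot: [0.001, 0.707, 0.707, 0.0]
contact_force: [0.6, 0.6, -0.5]
width: 0.0426
```

```bash
python3 - <<'E'
from h import *
delta([.5335,.0115,.2],94)
a=snap('scene','s4.png')
cv2.imwrite('pics/s4a.png',cv2.resize(a[170:290,140:320],(780,520))[:,:,::-1])
E
```

```text
pos [ 0.5337 -0.1428  0.2024] yawy 0.02 shift [154.3  -0.2   2.3] rv [ 3.000e-02  9.000e-02 -9.398e+01] wz if turned -93.98 F [ 0.64  0.61 -0.46] w 0.0426 t 11.53
```

View pics/s4a.png

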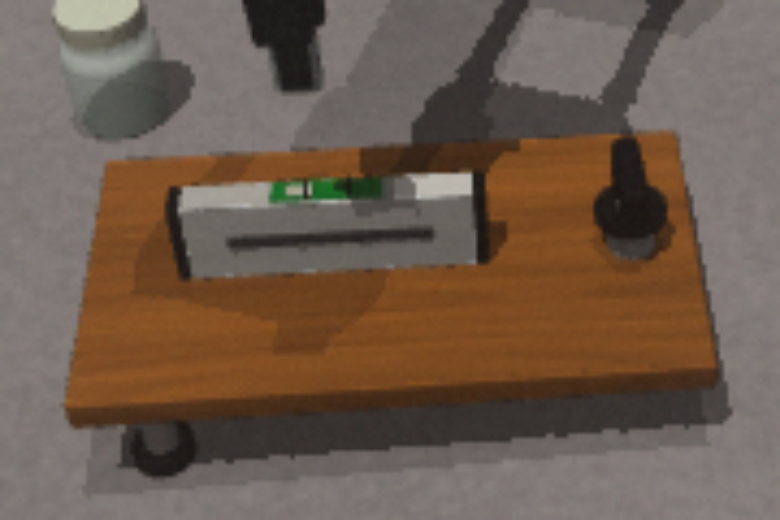

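Request:
{"fn": "drive_tool", "kwargs": {
  "targets": [0,0,0,30,0,0,0.5,0,0,0,40,0,0,0.5,0,0,0,40,0,0,0.5,0,0,0,30,0,0,0.5,0,0,0,14,0,0,0.5]
}}

```text
clock: 12.2
position: [0.5335, 0.0126, 0.201]
ee_rot: [0.0, 0.706, 0.708, 0.0]
contact_force: [-1.1, -0.2, 0.7]
width: 0.0427
```

Request:
{"fn": "drive_tool", "kwargs": {
  "targets": [0,0,-10.4,0,0,0,0.5,0,0,-10.4,0,0,0,0.5,0,0,-10.4,0,0,0,0.5,0,0,-10.4,0,0,0,0.5,0,0,-10.4,0,0,0,0.5,0,0,-10.4,0,0,0,0.5,0,0,-10.4,0,0,0,0.5,0,0,-10.4,0,0,0,0.5,0,0,-10.4,0,0,0,0.5,0,0,0,0,0,0,0.5]
}}

```text
clock: 13.45
position: [0.5337, 0.0106, 0.2006]
ee_rot: [0.0, -0.03, 1.0, -0.0]
contact_force: [0.9, -0.1, -0.0]
width: 0.0428
```

```bash
cat >> h.py <<'E'
def bub(f,z=.1195):
    a=snap('scene',f)
    hsv=cv2.cvtColor(a,cv2.COLOR_RGB2HSV)
    g=cv2.inRange(hsv,(45,90,30),(90,255,255)); g[:,:140]=0;g[:,300:]=0;g[:150]=0;g[250:]=0
    ys,xs=np.nonzero(g)
    if len(xs)<5: print('no green'); return
    x0,x1,y0,y1=xs.min(),xs.max(),ys.min(),ys.max()
    print('green',x0,x1,y0,y1,len(xs))
    box=a[y0-4:y1+5,x0-14:x1+15]
    cv2.imwrite('pics/z'+f,cv2.resize(box,(box.shape[1]*12,box.shape[0]*12),interpolation=cv2.INTER_CUBIC)[:,:,::-1])
    vs=(a.max(2)-a.min(2).astype(int)); 
    c=np.vstack([xs,ys]).T
    w=[]
    for y in range(y0,y1+1):
        gx=xs[ys==y]
        if len(gx)<4: continue
        row=a[y,gx.min():gx.max()+1].astype(int); wt=(row.min(1)>90)&(row.max(1)-row.min(1)<60)
        w+=[(gx.min()+i,y) for i in np.nonzero(wt)[0]]
    w=np.array(w); print('white',len(w),w.mean(0) if len(w) else '')
    P=onz('scene',(x0,(y0+y1)/2),z),onz('scene',(x1,(y0+y1)/2),z); print('vial y',P[0][1],P[1][1],'bubble y',onz('scene',w.mean(0),z)[1] if len(w) else None, 'bubble off mm', (onz('scene',w.mean(0),z)[1]-(P[0][1]+P[1][1])/2)*1000 if len(w) else None)
E
python3 - <<'E'
from h import *
delta([.5335,.0115,.091],94)
bub('s5.png')
b=snap('top','t5.png')
a=cv2.imread('pics/s5.png')
cv2.imwrite('pics/s5a.png',cv2.resize(a[170:290,140:320],(780,520)))
E
```

```text
pos [0.5337 0.0106 0.2006] yawy 93.46 shift [  0.2   0.9 109.6] rv [-0.04  0.03 -0.54] wz if turned -0.54 F [ 0.9  -0.12 -0.04] w 0.0428 t 13.45
green 202 227 211 216 91
white 16 [207.9375 213.125 ]
vial y -0.17041277665841442 -0.11582710405957897 bubble y -0.15747723679174258 bubble off mm -14.357296432745887
```

View pics/s5a.png

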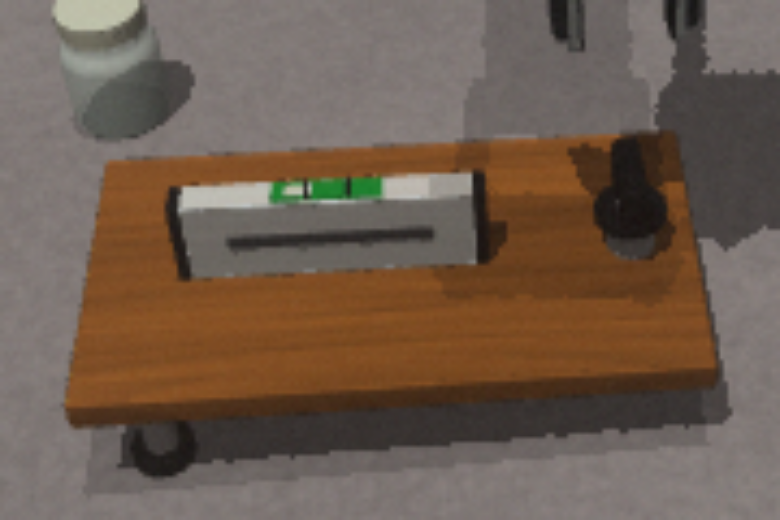

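View pics/zs5.png

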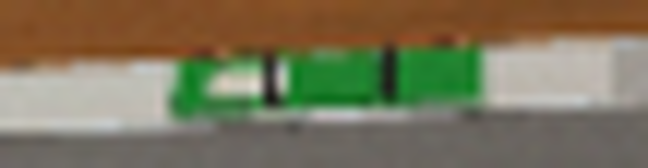

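View pics/t5.png

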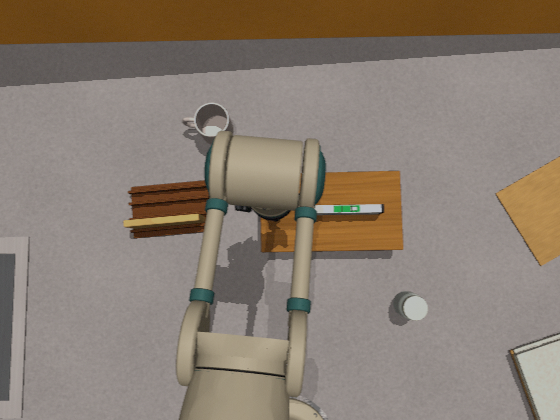

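Request:
{"fn": "drive_tool", "kwargs": {
  "targets": [0,0,-0.5,0,0.9,35,0.5,0,0,0,0,0,35,0.5,0,0,0,0,0,20,0.5,0,0,0,0,0,11,0.5,0,0,0,0,0,4.5,0.5,0,0,0,0,0,0,0.5,0,0,0,0,0,0,0,0,0,0,0,0,0,0,0,0,0,0,0,0,0,0,0,0,0,0,0,0],
  "grip_force": 40
}}

```text
clock: 14.8
position: [0.534, 0.0123, 0.0956]
ee_rot: [0.001, -0.036, 0.999, -0.0]
contact_force: [-0.6, 1.3, 5.5]
width: 0.0132
```

```bash
python3 - <<'E'
from h import *
delta([.5335,.0115,.095],94)
print(get_state()['moment'],get_state()['qpos'])
bub('s6.png')
a=cv2.imread('pics/s6.png')
cv2.imwrite('pics/s6a.png',cv2.resize(a[150:290,140:340],(800,560)))
E
```

```text
pos [0.534  0.0123 0.0956] yawy 94.1 shift [ 0.6 -0.7  0.6] rv [-0.01  0.1   0.1 ] wz if turned 0.1 F [-0.6   1.31  5.5 ] w 0.0132 t 14.8
[-0.10854394  0.00121152 -0.1096312 ] [-1.07379438e-01  3.27604949e-01  1.79706289e+00  1.68824889e-04
  1.01517465e+00 -1.74989059e+00]
green 202 297 150 216 115
white 15 [208.  213.2]
vial y -0.17560167329669954 0.04873774456759398 bubble y -0.15733135469367437 bubble off mm -93.89939032912159
```

View pics/s6a.png

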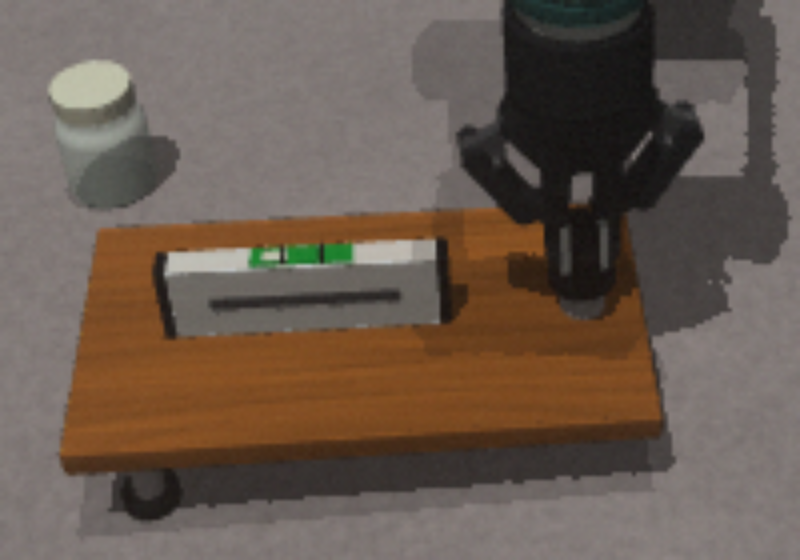

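Wing gripped. Turning clockwise (positive about tool z) about 104°.

Request:
{"fn": "drive_tool", "kwargs": {
  "targets": [0,0,8.7,0,0,0,0,0,0,8.7,0,0,0,0,0,0,8.7,0,0,0,0,0,0,8.7,0,0,0,0,0,0,8.7,0,0,0,0,0,0,8.7,0,0,0,0,0,0,8.7,0,0,0,0,0,0,8.7,0,0,0,0,0,0,8.7,0,0,0,0,0,0,8.7,0,0,0,0,0,0,8.7,0,0,0,0,0,0,8.7,0,0,0,0]
}}

```text
clock: 16.35
position: [0.5335, 0.0117, 0.0956]
ee_rot: [0.001, 0.769, 0.64, -0.0]
contact_force: [-2.2, -0.6, 6.7]
width: 0.0134
```

Request:
{"fn": "drive_tool", "kwargs": {
  "targets": [0,0,0,0,0,0,0,0,0,0,0,0,0,0,0,0,0,0,0,0,0,0,0,0,0,0,0,0,0,0,0,0,0,0,0,0,0,0,0,0,0,0,0,0,0,0,0,0,0,0,0,0,0,0,0,0,0,0,0,0,0,0,0,0,0,0,0,0,0,0,0,0,0,0,0,0,0,0,0,0,0,0,0,0]
}}

```text
clock: 17.85
position: [0.5334, 0.0118, 0.0956]
ee_rot: [0.001, 0.768, 0.641, -0.0]
contact_force: [-1.6, -0.4, 6.3]
width: 0.0131
```

```bash
sed -i 's/g\[:,300:\]=0;g\[:150\]=0/g[:,245:]=0;g[:190]=0/' h.py; python3 - <<'E'
from h import *
delta([.5335,.0115,.095],-10)
bub('s7.png')
b=snap('top','t7.png')
a=cv2.imread('pics/s7.png')
cv2.imwrite('pics/s7a.png',cv2.resize(a[150:290,140:340],(800,560)))
cv2.imwrite('pics/t7a.png',cv2.resize(b[195:225,300:400],(800,240),interpolation=cv2.INTER_CUBIC)[:,:,::-1])
E
```

```text
pos [0.5334 0.0118 0.0956] yawy -10.27 shift [-0.2  0.1  0.6] rv [ 0.03  0.06 -0.27] wz if turned -0.27 F [-1.64 -0.36  6.28] w 0.0131 t 17.85
green 202 227 210 215 94
white 14 [212.78571429 212.28571429]
vial y -0.17056965895723578 -0.11583990216046255 bubble y -0.14695442229403358 bubble off mm -3.7496417351844116
```

View pics/s7a.png

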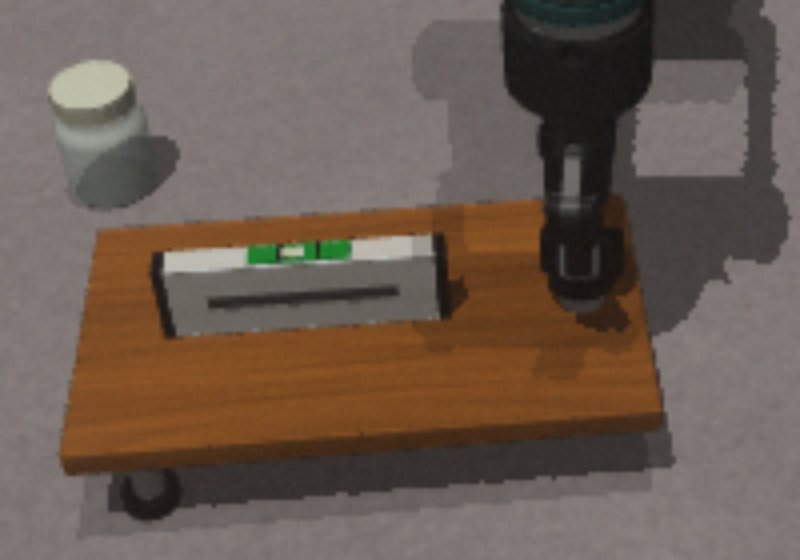

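View pics/zs7.png

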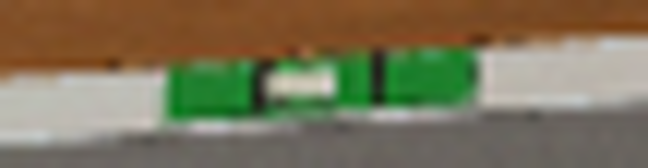

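View pics/t7a.png

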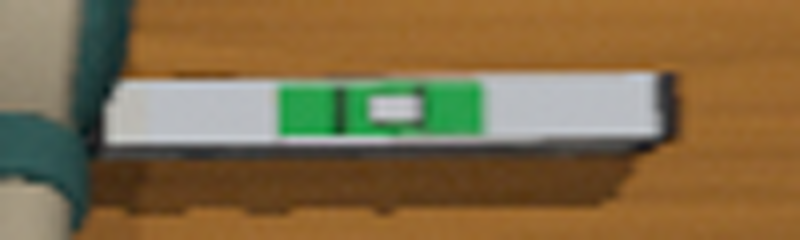

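Bubble is about 3.9 mm short (scene: centre 300 between lines 261/378; top: 396 between 340/420). About 37° more.

Request:
{"fn": "drive_tool", "kwargs": {
  "targets": [0,0,9,0,0,0,0,0,0,9,0,0,0,0,0,0,9,0,0,0,0,0,0,9,0,0,0,0,0,0,0,0,0,0,0,0,0,0,0,0,0,0,0,0,0,0,0,0,0,0,0,0,0,0,0,0,0,0,0,0,0,0,0,0,0,0,0,0,0,0,0,0,0,0,0,0,0,0,0,0,0,0,0,0]
}}

```text
clock: 19.45
position: [0.5332, 0.0118, 0.0956]
ee_rot: [0.0, 0.928, 0.372, -0.0]
contact_force: [-2.7, 0.2, 7.3]
width: 0.0132
```

Request:
{"fn": "drive_tool", "kwargs": {
  "targets": [0,0,0,0,0,0,0,0,0,0,0,0,0,0,0,0,0,0,0,0,0,0,0,0,0,0,0,0]
}}

```text
clock: 19.95
position: [0.5332, 0.0119, 0.0956]
ee_rot: [0.0, 0.928, 0.372, -0.0]
contact_force: [-3.6, -0.8, 7.2]
width: 0.013
```

```bash
python3 - <<'E'
from h import *
delta([.5335,.0115,.095],-46)
print(get_state()['qpos'][5])
bub('s8.png')
b=snap('top','t8.png')
z=cv2.imread('pics/zs8.png')
t=cv2.resize(b[195:225,300:400],(800,240),interpolation=cv2.INTER_CUBIC)[:,:,::-1]
z=cv2.copyMakeBorder(z,0,0,0,800-z.shape[1],cv2.BORDER_CONSTANT)
cv2.imwrite('pics/m8.png',np.vstack([z,t]))
E
```

```text
pos [0.5332 0.0119 0.0956] yawy -46.26 shift [-0.   0.5  0.6] rv [ 0.04  0.04 -0.26] wz if turned -0.26 F [-3.57 -0.76  7.2 ] w 0.013 t 19.95
0.7005045925200858
green 201 226 210 215 90
white 18 [213.5 212. ]
vial y -0.1727628534126308 -0.11802540275204745 bubble y -0.14541550043080434 bubble off mm -0.02137234846519287
```

View pics/m8.png

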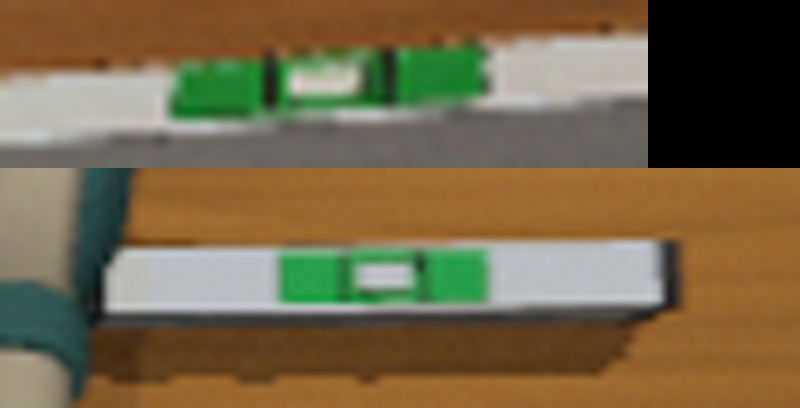

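Bubble centred to within about 0.7 mm in both views. Release the wing and rise.

Request:
{"fn": "drive_tool", "kwargs": {
  "targets": [0,0,0,0,0,0,0.3,0,0,0,0,0,0,0.5,0,0,0,0,0,0,0.5,0,0,0,0,0,0,0.5,0,0,0,0,0,-20,0.5,0,0,0,0,0,-30,0.5,0,0,0,0,0,-30,0.5,0,0,0,0,0,-15,0.3,0,0,0,0,0,0,0,0,0,0,0,0,0,0,0,0,0,0,0,0,0,0,0,0,0,0,0,0]
}}

```text
clock: 21.55
position: [0.533, 0.0123, 0.1889]
ee_rot: [-0.0, 0.928, 0.372, -0.001]
contact_force: [0.8, 1.2, 0.6]
width: 0.0002
```

```bash
cat > chk.py <<'E'
from h import *
import sys
k=sys.argv[1]
delta([.534,-.144,.135],0)
bub('s%s.png'%k)
b=snap('top','t%s.png'%k)
z=cv2.imread('pics/zs%s.png'%k)
t=cv2.resize(b[195:225,300:400],(800,240),interpolation=cv2.INTER_CUBIC)[:,:,::-1]
z=cv2.copyMakeBorder(z,0,0,0,800-z.shape[1],cv2.BORDER_CONSTANT)
a=cv2.imread('pics/s%s.png'%k)
cv2.imwrite('pics/m%s.png'%k,np.vstack([z[:170],t,cv2.resize(a[165:265,140:340],(360,180)).copy() if 0 else cv2.copyMakeBorder(cv2.resize(a[165:265,140:340],(360,180)),0,0,0,440,cv2.BORDER_CONSTANT)]))
E
python3 chk.py 9
```

```text
pos [0.533  0.0123 0.1889] yawy -46.28 shift [-107.2  113.7   53.9] rv [-9.000e-02  3.000e-02 -4.628e+01] wz if turned -46.28 F [0.81 1.2  0.64] w 0.0002 t 21.55
green 201 226 210 215 90
white 18 [213.5 212. ]
vial y -0.1727628534126308 -0.11802540275204745 bubble y -0.14541550043080434 bubble off mm -0.02137234846519287
```

View pics/m9.png

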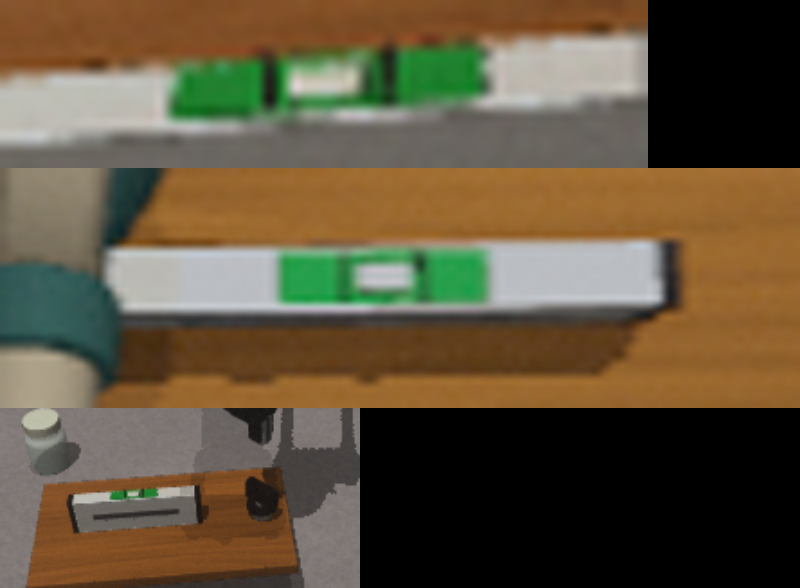

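```bash
python3 - <<'E'
from h import *
im=cv2.imread('pics/t9.png')
hsv=cv2.cvtColor(im,cv2.COLOR_BGR2HSV)
g=cv2.inRange(hsv,(50,100,50),(85,255,255)); g[:200]=0;g[216:]=0;g[:,:325]=0;g[:,370:]=0
ys,xs=np.nonzero(g); r=cv2.minAreaRect(np.c_[xs,ys].astype(np.float32)); print(r,onz('top',r[0],.12))
# ends of silver top
f=lambda u,v:onz('top',(300+(u+.5)/8-.5,195+(v-168+.5)/8-.5),.12)
print(f(110,280),f(655,273))
delta([*onz('top',r[0],.12)[:2],.135],0)
E
```

```text
((347.5, 208.0), (6.0, 25.0), 90.0) [ 0.53512432 -0.14416346  0.12      ]
[ 0.53515596 -0.07090569  0.12      ] [ 0.53456388 -0.21677508  0.12      ]
pos [0.5333 0.0122 0.1893] yawy -46.28 shift [-106.7  114.4   54.3] rv [-5.000e-02  2.000e-02 -4.628e+01] wz if turned -46.28 F [-0.49  0.05  0.03] w -0.0002 t 21.65
```

Request:
{"fn": "drive_tool", "kwargs": {
  "targets": [0,0,0,-20,20,0,0,0,0,0,-30,32,0,0,0,0,0,-30,32,0,0,0,0,0,-26.5,30,0,0,0,0,-9.3,0,0,0,0,0,0,-9.3,0,0,0,0,0,0,-9.3,0,0,0,0,0,0,-9.3,0,0,0,0,0,0,-9.1,0,0,20,0,0,0,0,0,0,22,0,0,0,0,0,0,0,0,0,0,0,0,0,0,0]
}}

```text
clock: 23.15
position: [0.5358, -0.144, 0.1484]
ee_rot: [0.0, 0.707, 0.707, 0.0]
contact_force: [0.3, -0.4, 0.6]
width: 0.0002
```

```bash
python3 - <<'E'
from h import *
delta([.5345,-.144,.124],0)
a=snap('scene','s10.png')
cv2.imwrite('pics/s10a.png',cv2.resize(a[165:265,140:320],(792,440))[:,:,::-1])
E
```

```text
pos [ 0.5358 -0.144   0.1484] yawy 0.01 shift [-0.  -1.3 24.4] rv [0.05 0.03 0.01] wz if turned 0.01 F [ 0.3  -0.36  0.58] w 0.0002 t 23.15
```

View pics/s10a.png

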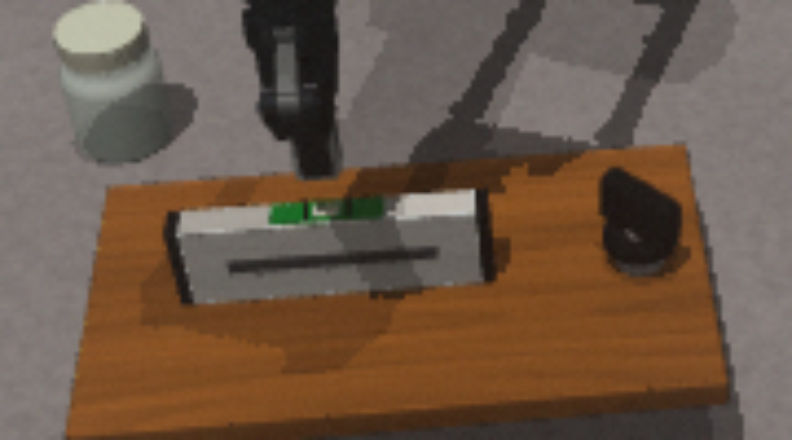

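Fingers are over the middle of the level. Descend.

Request:
{"fn": "drive_tool", "kwargs": {
  "targets": [0,0,0,0,-1.2,12,0,0,0,0,0,0,8,0,0,0,0,0,0,3,0,0,0,0,0,0,0,0]
}}

```text
clock: 23.7
position: [0.5339, -0.1437, 0.1244]
ee_rot: [-0.0, 0.707, 0.707, -0.0]
contact_force: [0.6, 0.2, 0.2]
width: 0.0
```

Request:
{"fn": "drive_tool", "kwargs": {
  "targets": [0,0,0,0,0,1.5,0,0,0,0,0,0,1.5,0,0,0,0,0,0,0,0]
}}

```text
clock: 24.08
position: [0.534, -0.1438, 0.1218]
ee_rot: [0.0, 0.707, 0.707, -0.0]
contact_force: [0.1, 0.0, 0.3]
width: 0.0003
```

Request:
{"fn": "drive_tool", "kwargs": {
  "targets": [0,0,0,0,0,1,0,0,0,0,0,0,0,0]
}}

```text
clock: 24.32
position: [0.534, -0.1438, 0.1207]
ee_rot: [-0.0, 0.707, 0.707, -0.0]
contact_force: [0.8, -0.6, 0.0]
width: 0.0001
```

Request:
{"fn": "drive_tool", "kwargs": {
  "targets": [0,0,0,0,0,1,0,0,0,0,0,0,0,0]
}}

```text
clock: 24.58
position: [0.5342, -0.1438, 0.12]
ee_rot: [0.0, 0.707, 0.707, 0.0]
contact_force: [0.6, 0.1, 1.6]
width: 0.0004
```

Request:
{"fn": "drive_tool", "kwargs": {
  "targets": [0,0,0,0,0,0.7,0,0,0,0,0,0,0,0]
}}

```text
clock: 24.82
position: [0.5343, -0.1438, 0.1199]
ee_rot: [0.0, 0.707, 0.707, 0.0]
contact_force: [-0.3, 1.0, 4.8]
width: -0.0002
```

Request:
{"fn": "drive_tool", "kwargs": {
  "targets": [0,0,0,0,0,0.7,0,0,0,0,0,0,0,0]
}}

```text
clock: 25.08
position: [0.5344, -0.1438, 0.1199]
ee_rot: [0.001, 0.707, 0.707, 0.0]
contact_force: [-0.9, 0.8, 9.9]
width: -0.0003
```

Request:
{"fn": "drive_tool", "kwargs": {
  "targets": [0,0,0,0,0,0.5,0,0,0,0,0,0,0,0,0,0,0,0,0,0,0]
}}

```text
clock: 25.45
position: [0.5345, -0.1438, 0.1199]
ee_rot: [0.001, 0.707, 0.707, 0.0]
contact_force: [-1.0, 1.7, 10.9]
width: 0.0002
```

Request:
{"fn": "drive_tool", "kwargs": {
  "targets": [0,0,0,0,0,0,0,0,0,0,0,0,0,0,0,0,0,0,0,0,0,0,0,0,0,0,0,0,0,0,0,0,0,0,0,0,0,0,0,0,0,0,0,0,0,0,0,0,0]
}}

```text
clock: 26.32
position: [0.5345, -0.1438, 0.1199]
ee_rot: [0.001, 0.707, 0.707, 0.0]
contact_force: [-2.2, 1.1, 11.6]
width: -0.0002
```

```bash
python3 - <<'E'
from h import *
delta([.5345,-.144,.12],0)
a=snap('scene','s11.png');b=snap('top','t11.png')
cv2.imwrite('pics/s11a.png',np.vstack([cv2.resize(a[180:260,150:310],(800,380),interpolation=cv2.INTER_CUBIC),cv2.resize(b[190:230,290:410],(800,220))])[:,:,::-1])
print(get_state()['contact_force'],get_state()['moment'])
E
```

```text
pos [ 0.5345 -0.1438  0.1199] yawy 0.02 shift [-0.2 -0.  -0.1] rv [0.11 0.04 0.02] wz if turned 0.02 F [-2.22  1.15 11.64] w -0.0002 t 26.32
[-2.20635628  0.87667182 11.79355498] [0.17091256 0.4204779  0.02716854]
```

View pics/s11a.png

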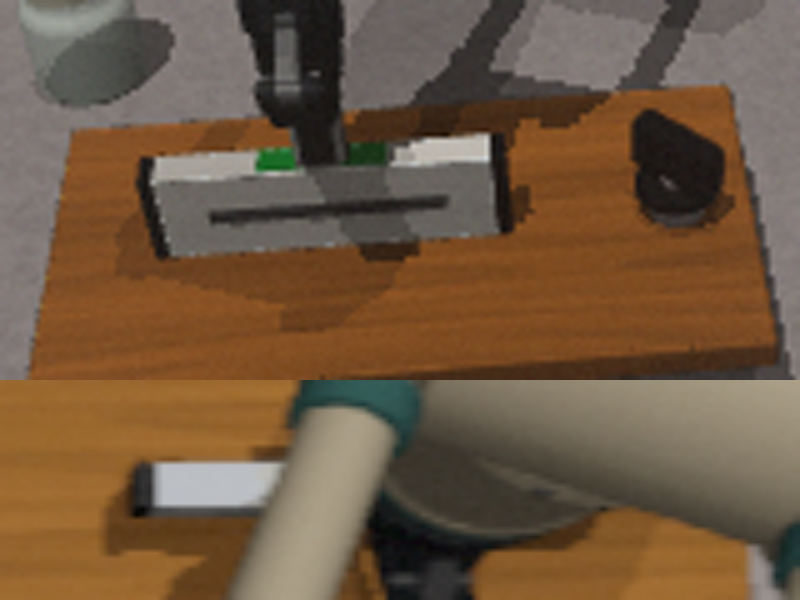

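View pics/t11.png

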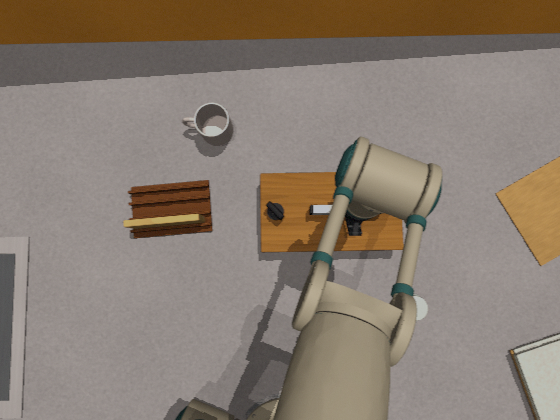

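Stable at about 11.8 N, with the level upright and the board, mug and jar in place. Handing in.

```bash
python3 -c "
from rig import *
sign_off(); print(get_state()['contact_force'],get_state()['clock'])"
```

```text
the job is handed in; nothing more can be done
the job is handed in; nothing more can be done
```

I lifted the level out of the far slot and stood it on the shelf along its length, with its centre about 30 mm on the side away from the foot. I let go, turned the wing about 140° clockwise in one grasp and released it. I then pressed the level down with shut fingers and handed in while still pressing, at about 26 s.

- **Bubble:** Before I turned the wing it was 13–15 mm off centre. After I let go of the wing it was between the lines: −0.7 mm in the scene view, about 0 mm in the top view.
- **Press:** The last force reading was 11.8 N downward and steady, with about 2 N sideways. The level looked upright and aligned with the shelf.
- **Bystanders:** The board, mug and jar showed no visible movement in the last pictures. I compared them by eye and did not measure.
- **Not checked:** The fingers hide the bubble while pressing, so I could not see it at the end. I rely on pressing not changing the slope. Reading the state after hand-in returned no data.

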